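Turn the swivel hook over its foot and hang up the tape roll

TASK

The swivel hook on the dark steel stand has been left pointing off to one side, where a load could tip the stand. First turn the hook so that it points straight out over the stand's long foot, then take the large tape roll out of the wooden rack and hang it on the hook, with the hook's arm through the roll's hole. Leave the small tape roll standing in the rack, and the hook pointing over the foot.

Things in the scene. Friction and masses are not known exactly. Their poses are not given: they have to be found in the camera images.
- stand: Dark steel stand, fixed to the bench. Origin on the bench, on the axis of its upright post; z up. Base: disc of radius 45 mm with one long foot, 50 mm wide, 12 mm thick, along the stand's own -x axis to 195 mm from the post. Post radius 9 mm; on top a hub, radius 14 mm, whose cap ends 140 mm above the bench and carries the swivel hook.
- hook (a joint): Swivel hook: level round bar 10 mm thick, centre line 130 mm above the bench, out to 136 mm from the post axis, then up to a round end at 150 mm, top 144 mm high. Value: its angle about the post, rad, counter-clockwise from above; 0 = over the long foot (stand's -x axis). Range -2 to 2, starts at 0.8 to 1.3. Friction 0.06 N m holds it anywhere; no spring, no stop at 0. Pinch or push it.
- big_tape: Large cream tape roll, 110 mm across, 24 mm wide, hole 72 mm, ring 16 to 19 mm thick, 0.09 to 0.18 kg, on edge in either slot of the rack; centre 67 mm, top 122 mm above the bench. Origin: centre of one flat face; own z axis: the roll's axis, level; its middle lies 12 mm from the origin along +z. Pinch the top of the ring across its width. Hung, its centre is 31 to 34 mm below the bar's.
- small_tape: Small black tape roll, 68 mm across, 19 mm wide, on edge in the other slot, top 77 mm above the bench; stays there. Origin: centre of one flat face; own z axis: the roll's axis. The rack is a fixed light wooden board, 150 by 130 mm, with two parallel slots 84 mm apart, 28 mm wide, whose cheeks end 42 mm above the bench.
There are look-alikes about, which are no part of the job. Of the things like the big_tape, leave any that is pink, red or turquoise; of the rest the smaller one is meant.

How it is judged:
On the way:
1. the hook, with no tape roll on it, points over the long foot, within 10 degrees (value of joint hook between -0.175 and 0.175 rad and contact force between big_tape and stand below 0.1 N), for 0.2 s.
At the end, for the whole second after the job is handed in: The large roll hangs at rest (under 50 mm/s) on the hook: face centre 85 to 112 mm above the bench, 5 to 150 mm out from the post along the foot, within 35 mm of its middle line. The hook points along the foot within 10 degrees; the small roll is within 30 mm of where it stood (value of joint hook between -0.175 and 0.175 rad and x of big_tape in the frame of stand between -0.15 and -0.005 m and y of big_tape in the frame of stand between -0.035 and 0.035 m and height (world z) of big_tape between 0.085 and 0.112 m and contact force between big_tape and stand above 0.3 N and linear speed of big_tape below 0.05 m/s and distance of small_tape from where it was at the start of the episode below 0.03 m); the robot touches nothing.
It fails at once if the small tape roll is moved more than 30 mm (distance of small_tape from where it was at the start of the episode above 0.03 m).
It also fails if it takes over 58 s, if anything falls off the work surface, if the arm or the gripper's body presses on something with over 40 N, if the wrist force passes 120 N, or if a joint passes its speed limit or range.

ROBOT

A 6-joint arm with a two-finger parallel gripper is mounted at the origin on a cart in front of the work surface, level with it; the furniture and walls round the work are solid. World frame = base frame: x ahead of the robot, y to its left, z up, the work surface at z = 0. Lengths are in m, angles in rad, forces in N, time in s.
With the tool pointing down it reaches from about 0.225 to 0.875 m from the base axis. Payload 3.4 kg.
Tool frame: the origin (TCP) lies on the centre line of the jaws, within the pads' length; the fingertips stand 11 mm ahead of it and the grasp point (between the pads) lies 8 mm behind it; z points along the fingers, y is the line along which they close (so a half turn about z gives the same grasp; the last joint's range is limited). The gripper opens to 85 mm and grips with 20 to 120 N. Pads are 22 mm wide; open, the fingers measure 114 mm over their backs; the gripper's body (76 mm by 85 mm) begins 54 mm behind the grasp point. The pads swing forward as they close: fully open they stand 13 mm farther back than shut.
Start: joints at [-1.355, 0.276, 1.505, -0, 1.361, -0.121], TCP at [0.19, -0.543, 0.242] pointing down, gripper open.
Joint ranges: [-2.89, 2.89], [-0.75, 2.08], [0.22, 2.7], [-1.18, 4.32], [0.11, 2.71], [-2.7, 2.7]. Speed limits (rad/s): [2.57, 2.57, 3.14, 3.14, 3.14, 3.14].

INTERFACE

Orientations are given as a unit quaternion [w, x, y, z].
In Python, from rig import manip, eyes, job gives the robot as it stands.
- The arm moves only by the tool drive_tool, never from a script. Its argument "rows" is a list of rows, each a list of 3 entries, a list of its own where there are three numbers: the turn, a rotation vector about the world's x, y, z in rad, then the shift along the world's x, y, z in cm, then the finger opening in cm, from 0 to 8.54. A call has 1 to 8 rows; each row shifts and turns the commanded pose from where the row before left it; what a row does not reach is not made up. A row lasts 1/8 s, in which the tool goes at most 62.5 mm and 10.7 degrees, less where a joint would pass 70% of its speed; a pose out of reach is approached as far as the arm can. A call is refused whole if a number of a shift passes 6.25 or a number of a turn 0.188, either way. A call with a gripper value outside its range is refused whole. The fingers move at their own pace and stop on an object; "force" is the grip in N (left out, the last holds). Time passes only in rows, so rows that do not move let the fingers close. It gives the time, the measured TCP pose, the force, the opening and the grip force at its end, in the units of the state.
- manip.get_state(): the state, without advancing time (a new reading comes with each control period).
- eyes.get_image(name): name is "side" or "top" or "wrist"; returns the picture (480x640x3 uint8, red, green, blue); there is no depth.
- eyes.get_calibration(name): a dict with "camera_matrix" (3x3 intrinsics, pixels), "k1" (the pictures are not rectified: a ray, as slopes to the right and down, at radius r is drawn at 1 + k1 r^2 times it, then the intrinsics apply), "view" (4x4, takes a point from world to camera coordinates). Camera axes: x right, y up, looking along -z (the intrinsics and any distortion apply to the point x, -y, -z); pixel columns grow to the right and rows downward; lengths in m; the calibration is good to about 2 mm. A picture is of the moment at which its call begins: read the wrist's pose just before it. get_calibration takes no time and is no camera call; for the wrist camera it gives the pose at the moment of the call.
- job.sign_off(): hands the job in; it is judged then, once.
The state is a dict: "clock": time; "qpos": joint angles; "qd": joint speeds; "effort": joint torques, N m; "position": TCP position; "ee_rot": TCP orientation; "contact_force": force on the tool from outside, world axes, zero at the start; "moment": the same for the moment, N m; "width": finger opening in m; "gripper_force": force on a finger pad.
Only numpy, scipy, OpenCV 4.12 (cv2) and the standard library are available. Lean on these libraries where they do the work, as an engineer would, in place of code of your own. Each camera call takes 0.05 s, during which the arm holds its last target. There are 200 camera calls.

## Working session

There is one attempt and no reset: what is moved stays moved. The work goes in short steps, Python scripts to look and compute and a tool call to move; the robot and the scene stay as the last step left them, time stands still between calls to the robot, and variables do not carry over. Pictures are saved under pics/ and viewed, at most 10 in all, crops included, and the job is handed in when it is done.

Besides the shell and the picture viewer there is one more tool, called after "Call:" as name(argument=value, ...) on one line, values as JSON. drive_tool: Moves the arm, as the interface text tells. Its arguments: {"type":"object","properties":{"rows":{"type":"array"},"force":{"type":"number"}},"required":["rows"]}

```bash
mkdir -p pics
cat > h.py <<'E'
import numpy as np, cv2
from rig import manip, eyes, job
def grab(n):
    c=eyes.get_calibration(n); im=eyes.get_image(n); return im,c
def ray(c,uv):
    K=np.array(c["camera_matrix"]);V=np.array(c["view"])
    p=cv2.undistortPoints(np.array(uv,float).reshape(-1,1,2),K,np.array([c["k1"],0,0,0.])).reshape(-1,2)
    d=np.c_[p[:,0],-p[:,1],-np.ones(len(p))]@V[:3,:3]
    o=-V[:3,:3].T@V[:3,3]
    return o,d
def plane(c,uv,z):
    o,d=ray(c,uv); return o+d*((z-o[2])/d[:,2])[:,None]
def proj(c,P):
    P=np.atleast_2d(P);V=np.array(c["view"]);K=np.array(c["camera_matrix"])
    q=P@V[:3,:3].T+V[:3,3]; s=np.c_[q[:,0],-q[:,1]]/-q[:,2:]
    s=s*(1+c["k1"]*(s**2).sum(1))[:,None]
    return s@K[:2,:2].T+K[:2,2]
E
python3 - <<'E'
from h import *
for n in("top","side"):
    im,c=grab(n); cv2.imwrite(f"pics/{n}0.png",im[...,::-1]); print(n,c)
print(manip.get_state())
E
```

```text
top {'camera_matrix': array([[557.75228824,   0.        , 326.04870813],
       [  0.        , 557.75228824, 238.06311179],
       [  0.        ,   0.        ,   1.        ]]), 'k1': -0.1479352325900152, 'view': array([[ 0.02320641, -0.9996714 ,  0.01088811,  0.21213315],
       [ 0.98402338,  0.02476346,  0.1763087 , -0.58456192],
       [-0.1765204 ,  0.00662267,  0.9842747 , -1.19458105],
       [ 0.        ,  0.        ,  0.        ,  1.        ]])}
side {'camera_matrix': array([[556.14834003,   0.        , 322.20012095],
       [  0.        , 556.14834003, 239.54105621],
       [  0.        ,   0.        ,   1.        ]]), 'k1': -0.003419117821415797, 'view': array([[ 9.99744856e-01,  1.74528396e-02, -1.43394704e-02,
        -5.75087844e-01],
       [ 7.46000950e-04,  6.08966480e-01,  7.93195606e-01,
        -2.19631296e-01],
       [ 2.25757725e-02, -7.93003925e-01,  6.08798086e-01,
        -1.12320207e+00],
       [ 0.00000000e+00,  0.00000000e+00,  0.00000000e+00,
         1.00000000e+00]])}
{'clock': 0.1, 'qpos': array([-1.35501567e+00,  2.76492238e-01,  1.50598379e+00,  3.32451094e-05,
        1.36069877e+00, -1.20962450e-01]), 'qd': array([ 0.00037199, -0.00180488, -0.00191951, -0.00062176, -0.00068776,
       -0.00098616]), 'effort': array([ 2.35653890e-03, -4.17700231e+01, -2.46404368e+01, -1.08659976e-04,
        5.81558706e-03,  6.72885790e-06]), 'position': array([ 0.18991917, -0.54226025,  0.2415578 ]), 'ee_rot': array([-7.90952732e-04,  9.85859239e-01,  1.67573669e-01, -2.12539078e-05]), 'contact_force': array([0.24862552, 0.38979288, 0.24056137]), 'moment': array([ 0.01177697, -0.01726234, -0.02411653]), 'gripper_force': 0.0, 'width': 0.08560899726264744}
```

View pics/top0.png

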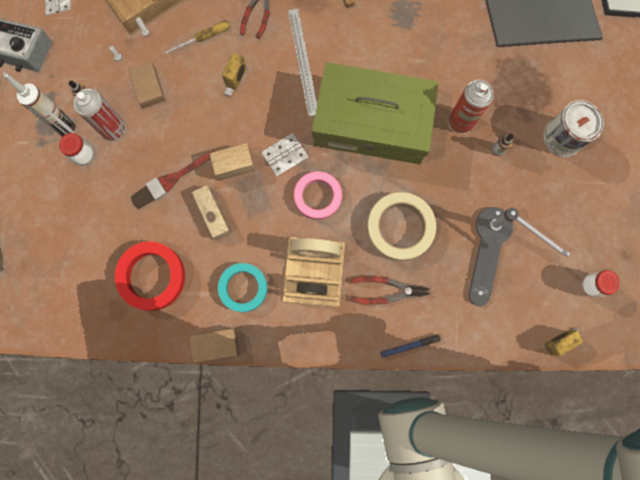

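View pics/side0.png

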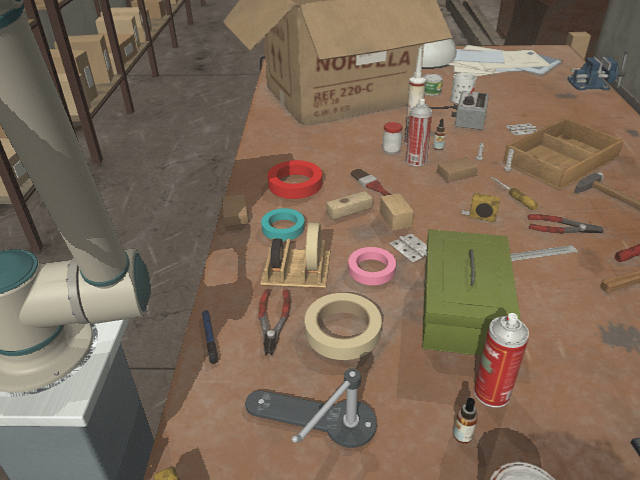

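The top view shows two cream rolls: one on edge in the rack at (315,247), and a larger one lying flat at (402,226). The other rolls are pink (318,195), red (150,275) and turquoise (242,287). The cream one in the rack is the smaller, so that is the target. The stand's disc is at (494,225), its foot end at (479,297), and the hook runs from (511,214) to (567,253).

Run:
```python
from h import *
T=cv2.imread("pics/top0.png");S=cv2.imread("pics/side0.png")
cv2.imwrite("pics/crop0.png",np.hstack([cv2.resize(T[195:315,275:355],(400,600)),cv2.resize(T[195:315,460:540],(400,600))]))
c=eyes.get_calibration("top");s=eyes.get_calibration("side")
def tri(a,b):
    o1,d1=ray(c,[a]);o2,d2=ray(s,[b]);d1,d2=d1[0],d2[0]
    t=np.linalg.lstsq(np.c_[d1,-d2],o2-o1,rcond=None)[0]
    p,q=o1+t[0]*d1,o2+t[1]*d2; return (p+q)/2,np.linalg.norm(p-q)
print("cap",tri((511,214),(352,374)),plane(c,[(511,214)],.14),plane(s,[(352,374)],.14))
print("tip",tri((567,253),(295,439)),plane(c,[(567,253)],.14),plane(s,[(295,439)],.14))
print("footend",plane(c,[(479,297)],.012),plane(s,[(257,402)],.012))
print("disc",plane(c,[(494,225)],.012),plane(s,[(351,424)],.012))
# cream roll in rack, top
h=cv2.cvtColor(T,cv2.COLOR_BGR2HSV);m=cv2.inRange(h,(18,40,140),(32,140,255))
n,l,st,ce=cv2.connectedComponentsWithStats(m)
for i in range(1,n):
    if st[i,4]>100: print(st[i],ce[i])
print("roll",plane(c,[(292,247),(340,247),(315,243)],.122), "side top",plane(s,[(312,226)],.122))
```

```text
cap (array([ 0.62750176, -0.16851279,  0.13279239]), np.float64(0.0010997553505221495)) [[ 0.62525979 -0.1660303   0.14      ]] [[ 0.62776249 -0.17416373  0.14      ]]
tip (array([ 0.54372048, -0.28904171,  0.13744286]), np.float64(0.0010713559863472968)) [[ 0.54383299 -0.28776645  0.14      ]] [[ 0.54340638 -0.2908204   0.14      ]]
footend [[ 0.45755634 -0.12850008  0.012     ]] [[ 0.46061227 -0.13473649  0.012     ]]
disc [[ 0.62739228 -0.16856046  0.012     ]] [[ 0.62826982 -0.17877174  0.012     ]]
[384  72  55  18 254] [410.96456693  80.40551181]
[ 32  92  21  24 233] [ 42.72961373 104.01287554]
[220 149  31  20 192] [235.         160.61979167]
[192 186  37  52 812] [210.20812808 211.03078818]
[ 367  192   69   68 2007] [401.3916293  225.82810164]
[289 238  53  19 604] [315.83278146 245.53807947]
[286 261  41  20 316] [301.47151899 271.06329114]
[ 383  410   48   53 1323] [400.98261527 438.10582011]
[438 462  25  18 238] [450.00840336 472.39495798]
[396 468  41  12 242] [414.95454545 475.7107438 ]
roll [[0.54566045 0.29761812 0.122     ]
 [0.54818372 0.19697907 0.122     ]
 [0.55537902 0.24962791 0.122     ]] side top [[0.54995308 0.25046397 0.122     ]]
```

View pics/crop0.png

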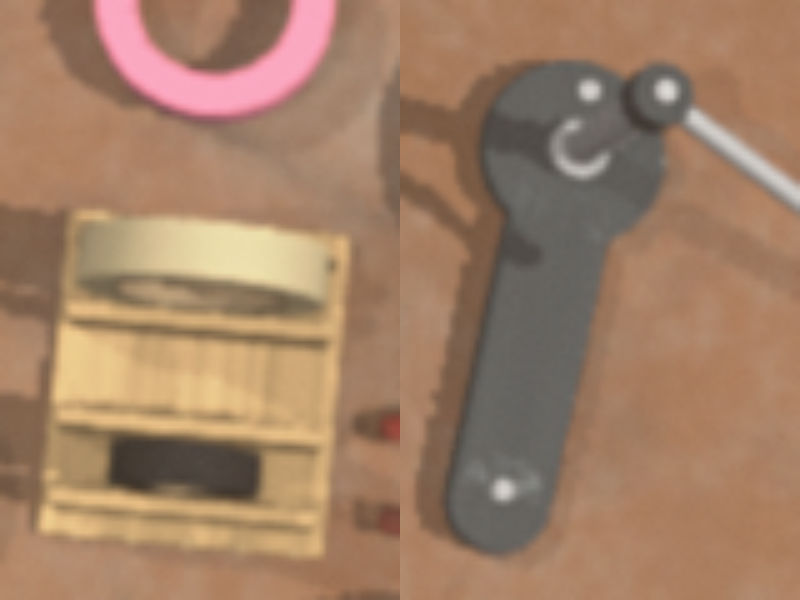

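The crop confirms the cream roll sits in the rack's upper slot and the black one in the lower slot. It also shows the post base ring at about (496,225), the cap at (512,213) and the foot end at (481,306).

Run:
```python
from h import *
c=eyes.get_calibration("top");s=eyes.get_calibration("side")
b=plane(c,[(496.4,224.6)],.012)[0];k=plane(c,[(512.2,213.4)],.14)[0];f=plane(c,[(480,305.6)],.012)[0]
k2=plane(s,[(352,372)],.14)[0]
print(b,k,k2,f,np.linalg.norm(b-f))
v=f-b;a0=np.arctan2(v[1],v[0]);tip=plane(c,[(567,253)],.144)[0];w=tip-k
print("foot dir deg",np.degrees(a0),"hook",np.degrees(np.arctan2(w[1],w[0])))
q=lambda x,y:(275+x/5,195+y/5)
R=plane(c,[q(75,210),q(348,237),q(322,553),q(40,532)],.02);print(R)
for i,j in((0,1),(3,2),(1,2),(0,3)): d=R[j]-R[i];print(np.degrees(np.arctan2(d[1],d[0])),np.linalg.norm(d))
# roll top strip at z=.122: top edge back and front mid of ring
print(plane(c,[q(205,220),q(205,280),q(80,250),q(330,270)],.122))
print("small",plane(c,[q(185,440),q(185,490)],.077))
```

```text
[ 0.62851619 -0.17442752  0.012     ] [ 0.6266527  -0.16874352  0.14      ] [ 0.62786218 -0.17016882  0.14      ] [ 0.43785237 -0.13053656  0.012     ] 0.19565047374471733
foot dir deg 167.0363117776832 hook -125.46155788860116
[[0.58517774 0.30856342 0.02      ]
 [0.57577625 0.18334745 0.02      ]
 [0.43148675 0.19244252 0.02      ]
 [0.43776886 0.31936866 0.02      ]]
-94.29383590168459 0.12556842411375357
-92.83349470418052 0.12708150812913868
176.3932161892667 0.14457586275225037
175.80765202627296 0.14780437289971476
[[0.5639577  0.247754   0.122     ]
 [0.53844341 0.24708228 0.122     ]
 [0.54985643 0.29986006 0.122     ]
 [0.54398829 0.19480153 0.122     ]]
small [[0.47541605 0.2543714  0.077     ]
 [0.45384832 0.25378923 0.077     ]]
```

Call:
drive_tool(rows=[[[0,0,0.077],[4.75,3.62,0],4],[[0,0,0.077],[4.75,3.62,0],4],[[0,0,0.077],[4.75,3.62,0],4],[[0,0,0.077],[4.75,3.62,0],4],[[0,0,0.077],[4.75,3.62,0],4],[[0,0,0.077],[4.75,3.62,0],4],[[0,0,0.077],[4.75,3.62,0],4],[[0,0,0.077],[4.75,3.62,0],4]])

```text
clock: 1.1
position: [0.5712, -0.2517, 0.2419]
ee_rot: [-0.0, 0.888, 0.46, -0.0]
contact_force: [0.6, -0.8, 0.3]
width: 0.0402
gripper_force: 0.0
```

Call:
drive_tool(rows=[[[0,0,0],[0,0,0],4],[[0,0,0],[0,0,0],4]])

```text
clock: 1.35
position: [0.5696, -0.2529, 0.2416]
ee_rot: [-0.0, 0.889, 0.459, -0.001]
contact_force: [-0.4, -0.7, 0.5]
width: 0.04
gripper_force: 0.0
```

Run:
```python
from h import *
im,c=grab("wrist"); cv2.imwrite("pics/w1.png",im[...,::-1])
t=np.radians(-125.5);k=np.array([.6275,-.1705])
for r in(.05,.1,.145): print(r,proj(c,[*(k+r*np.array([np.cos(t),np.sin(t)])),.132]))
```

```text
0.05 [[326.62052128 168.13654666]]
0.1 [[326.58633048 240.71868295]]
0.145 [[326.56110607 298.80394586]]
```

View pics/w1.png

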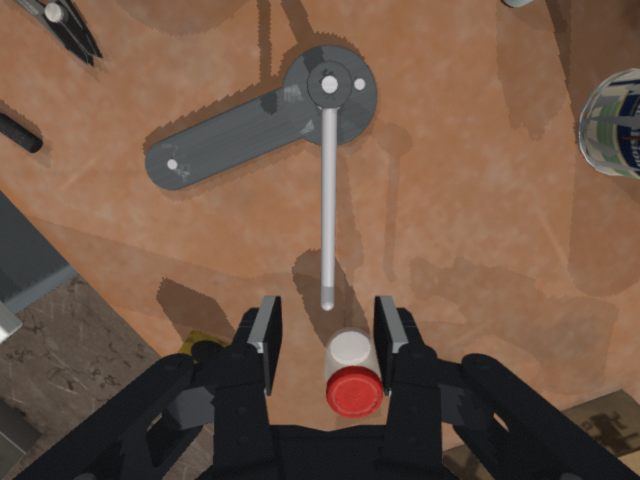

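The bar lies centred between the fingers at column 328, running from the cap (330,84) to the tip (328,305). The foot's hole is at (172,164).

Run:
```python
from h import *
c=eyes.get_calibration("wrist");s=manip.get_state()
k=plane(c,[(330,84)],.14)[0];f=plane(c,[(172,164)],.012)[0];t=plane(c,[(328,305)],.144)[0]
print(k,f,t)
K=np.array([.6275,-.1705,0])
for kk in(k,K):
  print([np.degrees(np.arctan2(*(p-kk)[[1,0]])) for p in(f,t)], np.linalg.norm((f-kk)[:2]))
p=s["position"][:2];K=k[:2];r=p-K;n=8
A=np.linspace(0,np.radians(-67.5),n+1)
P=[K+np.array([[np.cos(a),-np.sin(a)],[np.sin(a),np.cos(a)]])@r for a in A]
print(np.round(np.diff(P,axis=0)*100,2),A[1])
```

```text
[ 0.62927676 -0.17173261  0.14      ] [ 0.46781072 -0.13191507  0.012     ] [ 0.54446492 -0.28868654  0.144     ]
[np.float64(166.1472430830272), np.float64(-125.94861091305901)] 0.16630309108910515
[np.float64(166.41626108599363), np.float64(-125.09097475997152)] 0.16428470225244649
[[-1.13  0.97]
 [-0.98  1.13]
 [-0.8   1.26]
 [-0.61  1.36]
 [-0.4   1.44]
 [-0.19  1.48]
 [ 0.03  1.49]
 [ 0.25  1.47]] -0.14726215563702155
```

Call:
drive_tool(rows=[[[0,0,0],[0,0,-4.1],4],[[0,0,0],[0,0,-4.1],4],[[0,0,0],[0,0,-4.0],4],[[0,0,0],[0,0,0],2.2],[[0,0,0],[0,0,0],2.2]])

```text
clock: 2.02
position: [0.5703, -0.2545, 0.1219]
ee_rot: [0.001, 0.889, 0.458, 0.001]
contact_force: [0.3, 0.2, 0.9]
width: 0.0218
gripper_force: 0.0
```

Call:
drive_tool(rows=[[[0,0,-0.147],[-1.13,0.97,0],2.2],[[0,0,-0.147],[-0.98,1.13,0],2.2],[[0,0,-0.147],[-0.8,1.26,0],2.2],[[0,0,-0.147],[-0.61,1.36,0],2.2],[[0,0,-0.147],[-0.4,1.44,0],2.2],[[0,0,-0.147],[-0.19,1.48,0],2.2],[[0,0,-0.147],[0.03,1.49,0],2.2],[[0,0,-0.15],[0.27,1.5,0],2.2]])

```text
clock: 3.02
position: [0.5331, -0.1476, 0.1231]
ee_rot: [0.001, 0.993, -0.116, 0.002]
contact_force: [-0.8, -0.2, 0.5]
width: 0.0221
gripper_force: 0.4
```

Call:
drive_tool(rows=[[[0,0,0],[0,0,0],0.5],[[0,0,0],[0,0,0],0.5],[[0,0,0],[0,0,0],0.5],[[0,0,0],[0,0,0],0.5],[[0,0,0],[0,0,0],3],[[0,0,0],[0,0,0],3],[[0,0,0],[0,0,4],4],[[0,0,0],[0,0,6],4]], force=25)

```text
clock: 4.03
position: [0.5307, -0.1466, 0.2194]
ee_rot: [-0.001, 0.994, -0.113, -0.002]
contact_force: [1.2, -0.8, -0.7]
width: 0.0403
gripper_force: 0.0
```

Call:
drive_tool(rows=[[[0,0,0],[0,0,2],5],[[0,0,0],[0,0,0],5]])

```text
clock: 4.28
position: [0.5329, -0.1474, 0.2421]
ee_rot: [0.001, 0.994, -0.113, 0.002]
contact_force: [0.3, 0.2, -0.3]
width: 0.0503
gripper_force: 0.0
```

Run:
```python
from h import *
im,c=grab("wrist"); cv2.imwrite("pics/w2.png",im[...,::-1]); print(manip.get_state()["position"])
```

```text
[ 0.53191141 -0.14695924  0.24028903]
```

View pics/w2.png

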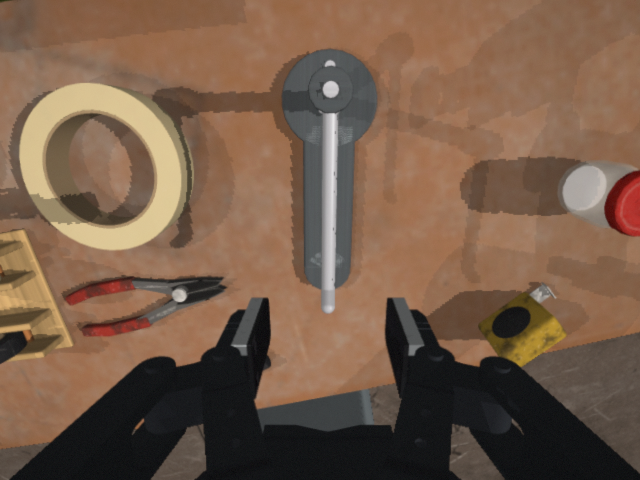

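The hook, cap (330,89) to tip (328,308), now lies along the foot.

Call:
drive_tool(rows=[[[0,0,0.173],[0.19,3.95,0],6],[[0,0,0.173],[0.19,3.95,0],6],[[0,0,0.173],[0.19,3.95,0],6],[[0,0,0.173],[0.19,3.95,0],6],[[0,0,0.173],[0.19,3.95,0],6],[[0,0,0.173],[0.19,3.95,0],6],[[0,0,0.173],[0.19,3.95,0],6],[[0,0,0.173],[0.19,3.95,0],6]])

```text
clock: 5.32
position: [0.546, 0.1702, 0.2378]
ee_rot: [-0.001, 0.835, 0.55, -0.002]
contact_force: [0.9, -0.1, -0.8]
width: 0.0599
gripper_force: 0.0
```

Call:
drive_tool(rows=[[[0,0,0.173],[0.19,3.95,0],6],[[0,0,0.173],[0.19,3.95,0],6],[[0,0,0],[0,0,0],6],[[0,0,0],[0,0,0],6]])

```text
clock: 5.82
position: [0.5501, 0.2476, 0.2384]
ee_rot: [-0.0, 0.731, 0.683, -0.002]
contact_force: [-0.8, -0.2, -0.5]
width: 0.0602
gripper_force: 0.0
```

Run:
```python
from h import *
w=eyes.get_calibration("wrist")
im,c=grab("wrist"); cv2.imwrite("pics/w3.png",im[...,::-1]); s=manip.get_state();print(s["position"],s["ee_rot"],s["qpos"])
print(proj(c,[.551,.248,.122]), proj(c,s["position"]))
```

```text
[0.55034998 0.24718644 0.2389351 ] [-2.84067281e-04  7.30771802e-01  6.82620349e-01 -1.39662094e-03] [ 3.07260388e-01  3.21880997e-01  1.44609810e+00 -7.00223141e-04
  1.37638000e+00  3.75506288e-01]
[[328.58759815 237.66869711]] [[327.19893831 327.69212064]]
```

View pics/w3.png

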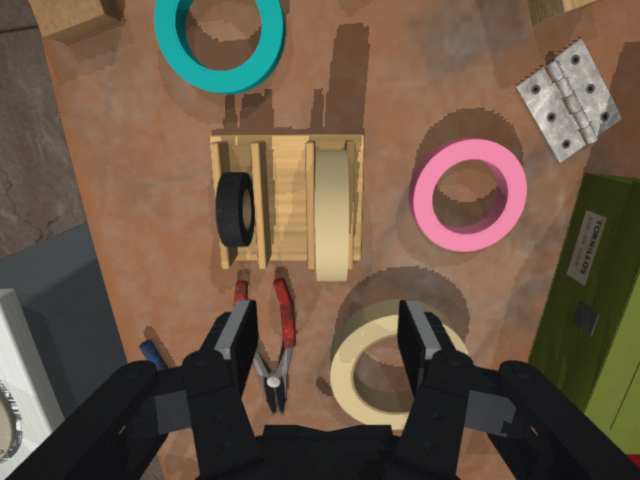

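The roll is aligned with the tool, with its rim at columns 314–349 and rows 150–282. The small roll is at (236,208). A 60 mm opening clears both.

Run:
```python
from h import *
c=eyes.get_calibration("wrist");s=manip.get_state()
print(plane(c,[(314,230),(349,230),(315,160),(314,270),(348,270)],.118)); print(plane(c,[(332,150),(332,282)],.067))
print(s["position"], c["view"])
```

```text
[[0.54112858 0.25274203 0.118     ]
 [0.56629136 0.25101674 0.118     ]
 [0.54579075 0.30223235 0.118     ]
 [0.53860727 0.22159914 0.118     ]
 [0.56397248 0.21986412 0.118     ]]
[[0.55798033 0.30395678 0.067     ]
 [0.55034801 0.18714107 0.067     ]]
[0.55034998 0.24718644 0.2389351 ] [[ 0.99760477 -0.06913332 -0.00230316 -0.53169972]
 [ 0.06486215  0.94650234 -0.3161111  -0.22977052]
 [ 0.02403375  0.31520455  0.94871938 -0.46884964]
 [ 0.          0.          0.          1.        ]]
```

Call:
drive_tool(rows=[[[0,0,0],[0.3,0.1,-4],6],[[0,0,0],[0,0,-4],6],[[0,0,0],[0,0,-4.2],6],[[0,0,0],[0,0,0],6],[[0,0,0],[0,0,0],2],[[0,0,0],[0,0,0],2],[[0,0,0],[0,0,0],2],[[0,0,0],[0,0,0],2]], force=60)

```text
clock: 6.88
position: [0.5551, 0.2495, 0.1206]
ee_rot: [0.001, 0.73, 0.683, 0.002]
contact_force: [-0.8, -0.5, 7.0]
width: 0.0223
gripper_force: 59.9
```

Call:
drive_tool(rows=[[[0,0,0],[0,0,0],2],[[0,0,0],[0,0,2],2],[[0,0,0],[0,0,4],2],[[0,0,0],[0,0,4],2],[[0,0,0],[0,0,2],2],[[0,0,0],[0,0,0],2]])

```text
clock: 7.62
position: [0.5548, 0.2496, 0.2405]
ee_rot: [0.001, 0.73, 0.683, 0.002]
contact_force: [0.2, 0.3, -1.2]
width: 0.0224
gripper_force: 59.4
```

Call:
drive_tool(rows=[[[0,0,-0.022],[-1.5,-4.66,0],2],[[0,0,-0.022],[-1.5,-4.66,0],2],[[0,0,-0.022],[-1.5,-4.66,0],2],[[0,0,-0.022],[-1.5,-4.66,0],2],[[0,0,-0.022],[-1.5,-4.66,0],2],[[0,0,-0.022],[-1.5,-4.66,0],2],[[0,0,-0.022],[-1.5,-4.66,0],2],[[0,0,-0.022],[-1.5,-4.66,0],2]])

```text
clock: 8.62
position: [0.4325, -0.1246, 0.237]
ee_rot: [-0.001, 0.788, 0.616, -0.0]
contact_force: [0.8, -0.2, -1.4]
width: 0.0222
gripper_force: 59.3
```

Call:
drive_tool(rows=[[[0,0,0],[0,0,-1],2],[[0,0,0],[0,0,-2],2],[[0,0,0],[0,0,-2],2],[[0,0,0],[0,0,0],2],[[0,0,0],[0,0,0],2]])

```text
clock: 9.25
position: [0.4342, -0.1231, 0.1883]
ee_rot: [-0.0, 0.787, 0.617, 0.0]
contact_force: [0.3, 0.2, -2.0]
width: 0.0221
gripper_force: 59.3
```

Run:
```python
from h import *
im,c=grab("side"); t,ct=grab("top")
cv2.imwrite("pics/s4.png",np.hstack([cv2.resize(im[300:480,180:420],(800,600))[:,:,::-1]]))
cv2.imwrite("pics/t4.png",cv2.resize(t[160:360,400:600],(600,600))[:,:,::-1])
s=manip.get_state();print(s["position"],s["ee_rot"],s["contact_force"],s["width"])
p=s["position"]-[0,0,.0536]
u=np.array([np.cos(np.radians(166.3)),np.sin(np.radians(166.3)),0]);K=np.array([.628,-.171,.13])
d=p-K; print("r",d@u,"lat",d[:2]@np.array([-u[1],u[0]]),"dz",d[2])
```

```text
[ 0.43453036 -0.12347127  0.18895058] [6.46506208e-04 7.87414615e-01 6.16423262e-01 4.11235156e-04] [-1.1055379   0.11472785 -1.80394868] 0.022536893302287888
r 0.19922187569605554 lat -0.0003555017905240111 dz 0.005350578832587882
```

View pics/s4.png

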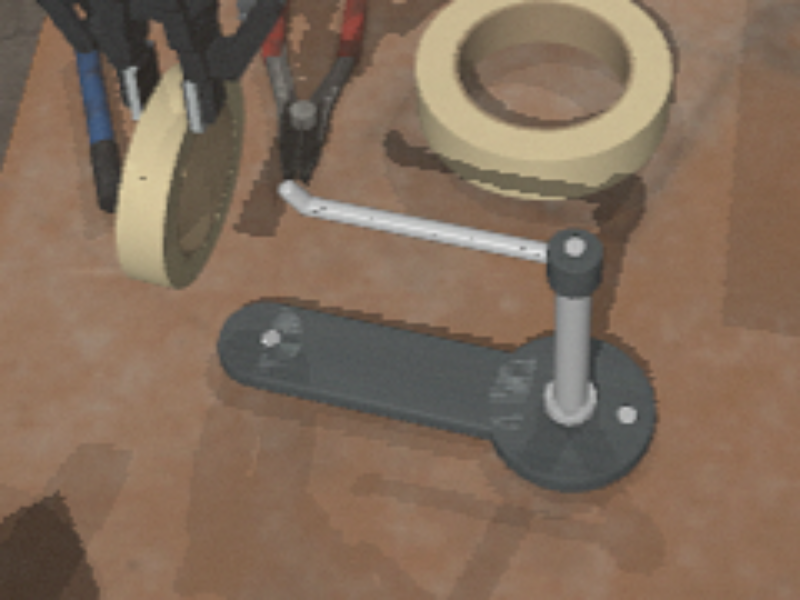

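The side crop shows the roll held upright, its near face centred about (203,180) in the crop. The hook tip is at (285,185), and the hook lies parallel to the foot.

Run:
```python
from h import *
s=manip.get_state();c=eyes.get_calibration("side")
u=np.array([np.cos(np.radians(166.3)),np.sin(np.radians(166.3)),0]);l=np.array([-u[1],u[0],0])
p=s["position"]-[0,0,.0536]-.012*u
z=np.array([0,0,1.])
for n,r in(("o",.055),("i",.036)):
  P=np.array([p+r*(np.cos(a)*l+np.sin(a)*z) for a in np.arange(0,6.28,np.pi/4)])
  print(n,np.round((proj(c,P)-[180,300])/.3))
```

```text
o [[167. 260.]
 [171. 181.]
 [197.  99.]
 [229.  66.]
 [247.  96.]
 [243. 169.]
 [220. 245.]
 [188. 285.]]
i [[182. 230.]
 [184. 179.]
 [201. 125.]
 [222. 103.]
 [234. 123.]
 [231. 171.]
 [216. 222.]
 [195. 247.]]
```

View pics/t4.png

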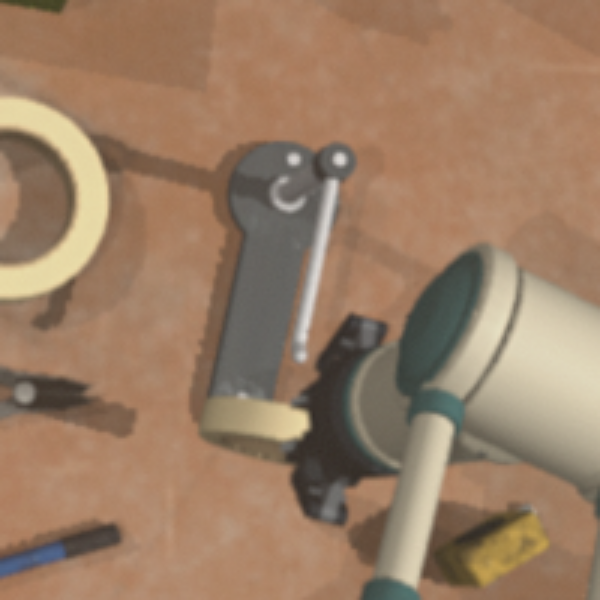

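The top crop agrees: the tip is at (300,352), in line with the roll. I'll slide the roll on along the bar.

Call:
drive_tool(rows=[[[0,0,0],[1.2,-0.3,0],2],[[0,0,0],[1.2,-0.3,0],2],[[0,0,0],[1.2,-0.3,0],2],[[0,0,0],[1.2,-0.3,0],2],[[0,0,0],[1.2,-0.3,0],2]])

```text
clock: 9.98
position: [0.4949, -0.1389, 0.1882]
ee_rot: [-0.0, 0.788, 0.616, -0.0]
contact_force: [0.6, 0.0, -1.3]
width: 0.0224
gripper_force: 59.3
```

Call:
drive_tool(rows=[[[0,0,0],[1.2,-0.3,0],2],[[0,0,0],[1.2,-0.3,0],2],[[0,0,0],[1.2,-0.3,0],2],[[0,0,0],[1.2,-0.3,0],2],[[0,0,0],[0.9,-0.2,0],2],[[0,0,0],[0,0,0],2]])

```text
clock: 10.72
position: [0.5516, -0.1528, 0.1882]
ee_rot: [0.0, 0.788, 0.616, 0.0]
contact_force: [-0.3, 0.0, -1.2]
width: 0.0225
gripper_force: 59.3
```

Call:
drive_tool(rows=[[[0,0,0],[0,0,-1.2],2],[[0,0,0],[0,0,-1.2],2],[[0,0,0],[0,0,-0.8],2],[[0,0,0],[0,0,-0.2],2],[[0,0,0],[0,0,0],2]])

```text
clock: 11.35
position: [0.5509, -0.1527, 0.1543]
ee_rot: [0.0, 0.788, 0.616, 0.0]
contact_force: [1.0, -0.1, -1.6]
width: 0.0222
gripper_force: 59.3
```

Call:
drive_tool(rows=[[[0,0,0],[0,0,-0.15],2],[[0,0,0],[0,0,0],2]])

```text
clock: 11.6
position: [0.551, -0.1527, 0.153]
ee_rot: [0.0, 0.788, 0.616, 0.0]
contact_force: [-0.4, 0.3, -1.2]
width: 0.0221
gripper_force: 59.3
```

Call:
drive_tool(rows=[[[0,0,0],[0,0,-0.15],2],[[0,0,0],[0,0,-0.1],2],[[0,0,0],[0,0,0],2]])

```text
clock: 11.98
position: [0.5512, -0.1527, 0.151]
ee_rot: [0.0, 0.788, 0.616, 0.0]
contact_force: [-0.8, 0.5, 3.1]
width: 0.0223
gripper_force: 59.9
```

Call:
drive_tool(rows=[[[0,0,0],[0,0,0],2.6],[[0,0,0],[0,0,0],3.0],[[0,0,0],[0,0,0],4.0],[[0,0,0],[0,0,0],4.5],[[0,0,0],[0,0,0],4.5],[[0,0,0],[0,0,1],4.5],[[0,0,0],[0,0,2],4.5],[[0,0,0],[0,0,4],4.5]])

```text
clock: 12.98
position: [0.55, -0.1523, 0.2202]
ee_rot: [-0.001, 0.788, 0.616, -0.001]
contact_force: [1.1, -0.2, 0.2]
width: 0.0448
gripper_force: 0.0
```

Call:
drive_tool(rows=[[[0,0,0],[0,0,4],4.5],[[0,0,0],[-4,4,4],4.5],[[0,0,0],[-4,4,0],4.5],[[0,0,0],[-4,4,0],4.5],[[0,0,0],[-2,4,0],4.5],[[0,0,0],[0,4,0],4.5],[[0,0,0],[0,0,0],4.5],[[0,0,0],[0,0,0],4.5]])

```text
clock: 13.98
position: [0.415, 0.0431, 0.2969]
ee_rot: [0.001, 0.787, 0.616, 0.0]
contact_force: [0.1, 0.0, -0.8]
width: 0.0449
gripper_force: 0.0
```

Run:
```python
from h import *
im,c=grab("side"); t,ct=grab("top")
a=cv2.resize(im[180:480,180:420],(480,600));b=cv2.resize(t[190:315,460:527],(320,600))
cv2.imwrite("pics/f5.png",np.hstack([a,b])[:,:,::-1]); print(manip.get_state()["position"])
```

```text
[0.41512529 0.04259285 0.29658516]
```

View pics/f5.png

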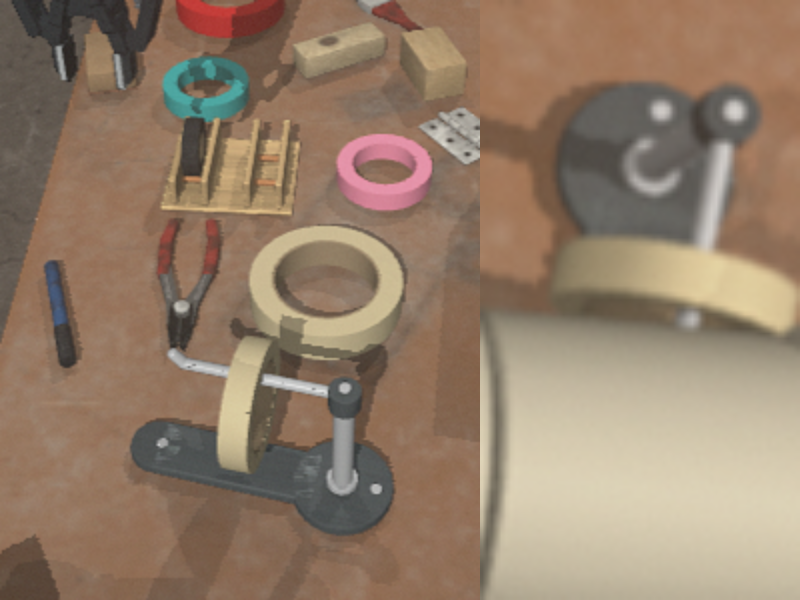

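The roll hangs on the hook with the bar through its hole at (250,375). The hook is over the foot and the small roll is still in the rack at (193,148). I'll let the roll settle, then hand in.

Call:
drive_tool(rows=[[[0,0,0],[0,0,0],4.5],[[0,0,0],[0,0,0],4.5],[[0,0,0],[0,0,0],4.5],[[0,0,0],[0,0,0],4.5],[[0,0,0],[0,0,0],4.5],[[0,0,0],[0,0,0],4.5],[[0,0,0],[0,0,0],4.5],[[0,0,0],[0,0,0],4.5]])

```text
clock: 15.08
position: [0.4148, 0.0435, 0.2964]
ee_rot: [0.0, 0.788, 0.616, 0.0]
contact_force: [0.0, 0.2, -0.3]
width: 0.0448
gripper_force: 0.0
```

Call:
drive_tool(rows=[[[0,0,0],[0,0,0],4.5],[[0,0,0],[0,0,0],4.5],[[0,0,0],[0,0,0],4.5],[[0,0,0],[0,0,0],4.5],[[0,0,0],[0,0,0],4.5],[[0,0,0],[0,0,0],4.5],[[0,0,0],[0,0,0],4.5],[[0,0,0],[0,0,0],4.5]])

```text
clock: 16.08
position: [0.4148, 0.0435, 0.2964]
ee_rot: [0.0, 0.788, 0.616, 0.0]
contact_force: [0.8, -0.1, -1.1]
width: 0.0449
gripper_force: 0.0
```

Run:
```python
from h import *
a=eyes.get_image("side")[300:480,240:400].astype(int)
for _ in range(4): b=eyes.get_image("side")[300:480,240:400].astype(int)
print((abs(a-b).max(2)>25).sum())
print(job.sign_off())
```

```text
0
the job is handed in; nothing more can be done
None
```

The hook now points over the long foot, the large cream roll hangs at rest on it, the small roll is still in the rack, and the job was handed in at about 16 s; no verdict came back.

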